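# Load the stacking jar rack and put its upper frame on

### The job

Put the three small squat jars upright into the lower frame of the stacking rack, one in each of its three compartments, and then set the upper frame over them so that its four corner posts stand fully home in the four sockets of the lower frame. Leave the big jar and the dropper bottle standing where they are.

Things in the scene. Friction and masses are not known exactly. Their poses are not given: they have to be found in the camera images.
- squat_jar_1_mid (a point): squat screw-top glass jar with a white lid; one of the three small squat jars of crushed glass; lid 48 mm across (body 2 mm narrower), 62 mm tall, stands upright on the bench; this point is on its axis, half-way up (31 mm above its underside); z up along the axis. Round, so it can be taken at any yaw
- squat_jar_2_mid (a point): squat screw-top glass jar with a black lid; one of the three small squat jars of crushed glass; lid 52 mm across (body 2 mm narrower), 68 mm tall, stands upright on the bench; this point is on its axis, half-way up (34 mm above its underside); z up along the axis. Round, so it can be taken at any yaw
- squat_jar_3_mid (a point): squat screw-top glass jar with a white lid (the tallest of the three); one of the three small squat jars of crushed glass; lid 48 mm across (body 2 mm narrower), 74 mm tall, stands upright on the bench; this point is on its axis, half-way up (37 mm above its underside); z up along the axis. Round, so it can be taken at any yaw
- lower_frame: fixed wooden board 104 (x) by 312 (y) mm; three compartments centred at y = -78, 0, 78, each 78 (x) by 73 (y) inside, floor 6 above the bench, wall tops 14 above it. Flared steel sockets at x = +-34, y = +-136: bore 20, 31 at the mouth, mouth 34 and bottom 6 above the bench. Origin: centre of the underside, on the bench; z up. Same under a half turn
- handle (a point): upper frame, loose, 0.4 kg, on the bench: deck 80 (x) by 284 (y) mm, its top 100 and underside 88 above the feet; 14 mm posts at x = +-34, y = +-136. This point: centre of its wooden handle bar (18 thick in x, 112 long in y, 16 high, 32 clear below), over the centre of mass, 140 above the feet. z up. Seated: 146 above the bench over the lower frame's origin, y axes parallel, either way round
- big_jar_mid (a point): big jar with a black lid, 72 mm across and 105 mm tall, much larger than the squat ones; a bystander; this point is its centre, 52 mm above its underside
- dropper_bottle_mid (a point): slim brown bottle with a black dropper top, 33 mm across and 102 mm tall; a bystander; this point is its centre, 51 mm above its underside
Not all that is in view belongs to the job. Leave any blue look-alike of the part that bears squat_jar_3_mid alone.

How it is judged:
On the way, in this order (a step that is already met when the one before it is completed fails the run):
1. the three squat jars stand upright in the three compartments of the lower frame (x of squat_jar_1_mid in the frame of lower_frame between -0.018 and 0.018 m and z of squat_jar_1_mid in the frame of lower_frame between 0.033 and 0.041 m and angle between each of squat_jar_1_mid, squat_jar_2_mid, squat_jar_3_mid's own z axis and vertical below 0.1 rad and (y of squat_jar_1_mid in the frame of lower_frame between -0.096 and -0.06 m or y of squat_jar_1_mid in the frame of lower_frame between -0.018 and 0.018 m or y of squat_jar_1_mid in the frame of lower_frame between 0.06 and 0.096 m) and x of squat_jar_2_mid in the frame of lower_frame between -0.018 and 0.018 m and z of squat_jar_2_mid in the frame of lower_frame between 0.036 and 0.044 m and (y of squat_jar_2_mid in the frame of lower_frame between -0.096 and -0.06 m or y of squat_jar_2_mid in the frame of lower_frame between -0.018 and 0.018 m or y of squat_jar_2_mid in the frame of lower_frame between 0.06 and 0.096 m) and x of squat_jar_3_mid in the frame of lower_frame between -0.018 and 0.018 m and z of squat_jar_3_mid in the frame of lower_frame between 0.039 and 0.047 m and (y of squat_jar_3_mid in the frame of lower_frame between -0.096 and -0.06 m or y of squat_jar_3_mid in the frame of lower_frame between -0.018 and 0.018 m or y of squat_jar_3_mid in the frame of lower_frame between 0.06 and 0.096 m)), for 0.2 s.
2. the upper frame stands fully home in the sockets, over the jars (x of handle in the frame of lower_frame between -0.008 and 0.008 m and y of handle in the frame of lower_frame between -0.008 and 0.008 m and z of handle in the frame of lower_frame between 0.141 and 0.151 m and angle between handle's own z axis and vertical below 0.05 rad and angle between the y axis of handle and the y axis of lower_frame, either way round below 0.07 rad), for 0.2 s.
At the end, for the whole second after the job is handed in: Each squat jar upright (0.1 rad) on the floor of its own compartment, within 18 mm of its centre in x and y, height within 4 mm; upper frame seated: handle within 8 mm of the lower frame's centre in x and y, within 5 mm of 146 mm above the bench, level (0.05 rad), parallel (0.07 rad) (all of step 1 and all of step 2); the robot touches nothing.
It fails at once if the big jar or the dropper bottle is shifted more than 30 mm or tipped over (distance of any of big_jar_mid, dropper_bottle_mid from where it was at the start of the episode above 0.03 m or angle between any of big_jar_mid, dropper_bottle_mid's own z axis and vertical above 0.5 rad).
It also fails if it takes over 112 s, if anything falls off the work surface, if the arm or the gripper's body presses on something with over 40 N, if the wrist force passes 120 N, or if a joint passes its speed limit or range.

### The arm

A 7-joint arm with a two-finger parallel gripper is mounted at the origin on a cart in front of the work surface, level with it; the furniture and walls round the work are solid. World frame = base frame: x ahead of the robot, y to its left, z up, the work surface at z = 0. Lengths are in m, angles in rad, forces in N, time in s.
With the tool pointing down it reaches from about 0.4 to 0.875 m from the base axis. Payload 4.4 kg.
Tool frame: the origin (TCP) lies on the centre line of the jaws, within the pads' length; the fingertips stand 22 mm ahead of it and the grasp point (between the pads) lies 3 mm ahead of it; z points along the fingers, y is the line along which they close (so a half turn about z gives the same grasp; the last joint's range is limited). The gripper opens to 85 mm and grips with 20 to 120 N. Pads are 22 mm wide; open, the fingers measure 114 mm over their backs; the gripper's body (76 mm by 85 mm) begins 54 mm behind the grasp point. The pads swing forward as they close: fully open they stand 13 mm farther back than shut.
Start: joints at [-1.41, 0.628, 0.038, 1.517, -0.027, 0.996, -0.02], TCP at [0.146, 0.633, 0.253] pointing down, gripper open.
Joint ranges: [-3.06, 3.06], [-0.37, 2.12], [-1.25, 1.32], [0.18, 2.47], [-1.1, 4.24], [0.23, 1.98], [-2.94, 2.94]. Speed limits (rad/s): [2.57, 2.57, 3.14, 3.14, 3.14, 3.14, 3.14].

### API

Orientations are given as [roll, pitch, yaw] about the fixed x, y, z axes, in that order (R = Rz(yaw) Ry(pitch) Rx(roll)).
In Python, from bench import r gives the robot as it stands.
- The arm moves only by the tool drive_tool, never from a script. Its argument "rows" is a list of rows, each an object with "claw": the closure, from -1 (fully open) to 1 (shut), so that 0 is half open; "delta_pos": the shift along the tool's x, y, z in m, a list of three; "turn": the turn, a rotation vector about the tool's x, y, z in degrees, a list of three. In form: [{"claw": claw, "delta_pos": [x, y, z], "turn": [wx, wy, wz]}, ...]. A call has 1 to 12 rows; each row shifts and turns the commanded pose from where the row before left it, along the tool's axes as they then stand; what a row does not reach is not made up. A row lasts 1/10 s, in which the tool goes at most 50 mm and 8.59 degrees, less where a joint would pass 70% of its speed; a pose out of reach is approached as far as the arm can. A call with a gripper value outside its range is refused whole. The fingers move at their own pace and stop on an object; "grip_force" is the grip in N (left out, the last holds). Time passes only in rows, so rows that do not move let the fingers close. It gives the time, the measured TCP pose, the force, the opening and the grip force at its end, in the units of the state.
- r.state(): the state, without advancing time (a new reading comes with each control period).
- r.grab_frame(name): name is "side" or "top"; returns a dict with "pixels" (400x640x3 uint8, red, green, blue), "fovy" (degrees; the focal length in pixels is half the picture's height over the tangent of half this angle, whatever the lens; pixels are square), "cx", "cy" (the principal point, pixels), "distortion" ([k1, k2, p1, p2, k3] as OpenCV has them; the pictures are not rectified), "R" (3x3) and "t" (3): a world point X has camera coordinates R X + t. Camera axes: x right, y down, z forward; pixel columns grow to the right and rows downward; lengths in m; the calibration is good to about 2 mm. A picture is of the moment at which its call begins. There is no depth.
- r.hand_in(): hands the job in; it is judged then, once.
The state is a dict: "time_s": time; "joint_positions": joint angles; "joint_vel": joint speeds; "joint_torque": joint torques, N m; "tcp_pos": TCP position; "eef_rot": TCP orientation; "wrist_force": force on the tool from outside, world axes, zero at the start; "wrist_torque": the same for the moment, N m; "gripper_width": opening from 0.0 (shut) to 1.0 (fully open); "grip_force": force on a finger pad.
Only numpy, scipy, OpenCV 4.12 (cv2) and the standard library are available. Lean on these libraries where they do the work, as an engineer would, in place of code of your own. Each camera call takes 0.05 s, during which the arm holds its last target. There are 200 camera calls.

## Working session

There is one attempt and no reset: what is moved stays moved. The work goes in short steps, Python scripts to look and compute and a tool call to move; the robot and the scene stay as the last step left them, time stands still between calls to the robot, and variables do not carry over. Pictures are saved under pics/ and viewed, at most 14 in all, crops included, and the job is handed in when it is done.

Besides the shell and the picture viewer there is one more tool, called after "Emit:" as a command line: name --argument value ..., lists and objects as JSON in quotes. drive_tool: Moves the arm, as the interface text tells. Its arguments: {"type":"object","properties":{"rows":{"type":"array","items":{"type":"object","properties":{"claw":{"type":"number"},"delta_pos":{"type":"array","items":{"type":"number"}},"turn":{"type":"array","items":{"type":"number"}}}}},"grip_force":{"type":"number"}},"required":["rows"]}

```bash
mkdir -p pics; ls; python3 - <<'E'
from bench import r
import cv2,json
for n in("side","top"):
    f=r.grab_frame(n); cv2.imwrite(f"pics/{n}0.png",f["pixels"][:,:,::-1])
    print({k:(v if k!="pixels" else 0) for k,v in f.items()})
s=r.state();print(s)
E
```

```text
pics
{'pixels': 0, 'fovy': 56.19944048427316, 'cx': 320.3214485858074, 'cy': 193.9860992369715, 'distortion': array([0.01529792, 0.        , 0.        , 0.        , 0.        ]), 'R': array([[ 0.13321848,  0.99092125,  0.01810851],
       [ 0.58607261, -0.06403033, -0.80772459],
       [-0.79923196,  0.11821675, -0.58928183]]), 't': array([-0.03661367, -0.20497787,  1.37527526])}
{'pixels': 0, 'fovy': 46.110779167344496, 'cx': 321.54140593787605, 'cy': 192.96177468656833, 'distortion': array([0.01819681, 0.        , 0.        , 0.        , 0.        ]), 'R': array([[-0.02343328, -0.99963399, -0.0135189 ],
       [-0.9946838 ,  0.02466933, -0.0999778 ],
       [ 0.10027471,  0.01110423, -0.99489782]]), 't': array([-0.009535  ,  0.50471262,  1.28439963])}
{'time_s': 0.1, 'joint_positions': array([-1.40978493,  0.62924761,  0.03847738,  1.51826825, -0.02698768,
        0.99630089, -0.02000574]), 'joint_vel': array([-0.00204856, -0.00397909, -0.0008961 , -0.00041624,  0.00100241,
        0.00041199, -0.00026862]), 'joint_torque': array([ 3.10310606e-03, -5.64533257e+01,  1.23069227e+00, -1.93972117e+01,
        1.13805901e-02,  5.47631949e-03,  9.43742577e-07]), 'tcp_pos': array([0.14604056, 0.6328456 , 0.25248544]), 'eef_rot': array([-3.13988800e+00,  4.64003396e-05,  2.91475586e+00]), 'wrist_force': array([-0.06420485,  0.2935905 , -0.45696466]), 'wrist_torque': array([-0.01032669,  0.00807258,  0.03982492]), 'grip_force': 0.0, 'gripper_width': 0.9997500486809388}
```

View pics/side0.png

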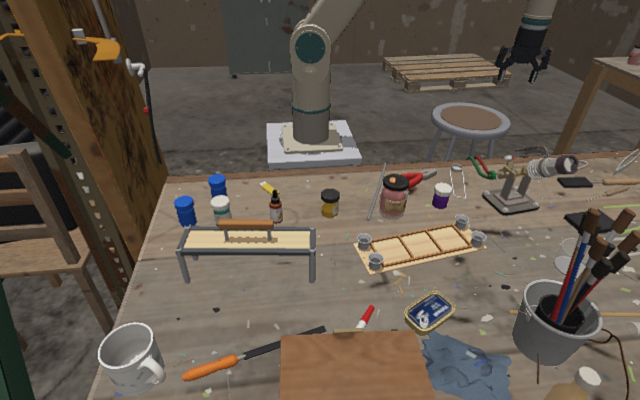

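View pics/top0.png

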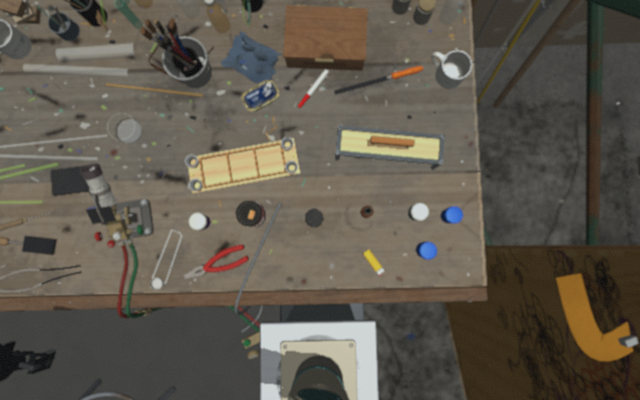

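The side view shows the lower frame at (420,248), the upper frame at (248,240), and blue look-alikes at (185,210) and (218,187).

Squat-jar candidates in the top view:
- white lids at (198,221) and (419,212)
- black lids at (314,217), which is squat, (250,213), the big jar, and (366,211), the dropper
- blue lids at (453,215) and (428,250), which I leave alone

I'll check these in one close crop.

```bash
cat > h.py <<'E'
import numpy as np,cv2
from bench import r
def K(f):
    fl=f["pixels"].shape[0]/2/np.tan(np.radians(f["fovy"]/2))
    return np.array([[fl,0,f["cx"]],[0,fl,f["cy"]],[0,0,1.]])
def unproj(f,uv,z):
    p=cv2.undistortPoints(np.array([[uv]],float),K(f),np.array(f["distortion"]))[0,0]
    d=f["R"].T@np.array([*p,1]); o=-f["R"].T@f["t"]
    return o+d*(z-o[2])/d[2]
def proj(f,X):
    return cv2.projectPoints(np.array(X,float).reshape(-1,1,3),cv2.Rodrigues(f["R"])[0],f["t"],K(f),np.array(f["distortion"]))[0][:,0]
def crop(f,c,name,s=4):
    x0,x1,y0,y1=c
    cv2.imwrite(name,cv2.resize(f["pixels"][y0:y1,x0:x1,::-1],None,fx=s,fy=s,interpolation=cv2.INTER_CUBIC))
E
python3 - <<'E'
from h import *
f=r.grab_frame("side"); g=r.grab_frame("top")
a=f["pixels"][165:230,175:365];b=f["pixels"][165:230,365:465]
A=cv2.resize(a,None,fx=4,fy=4,interpolation=2);B=cv2.resize(b,None,fx=4,fy=4,interpolation=2)
B=np.hstack([B,np.zeros((260,360,3),np.uint8)])
cv2.imwrite("pics/c1.png",np.vstack([A,B])[:,:,::-1])
crop(g,(180,380,110,200+60),"pics/c2.png",4)
crop(g,(330,480,120,260),"pics/c3.png",4)
for n,uv,z in(("wA",(198,221),.07),("wB",(419,212),.07),("blk",(314,217),.068)): print(n,unproj(g,uv,z))
E
```

```text
wA [0.43250301 0.31073667 0.07      ]
wB [ 0.44228294 -0.281228    0.07      ]
blk [ 0.43574523 -0.00043806  0.068     ]
```

View pics/c1.png

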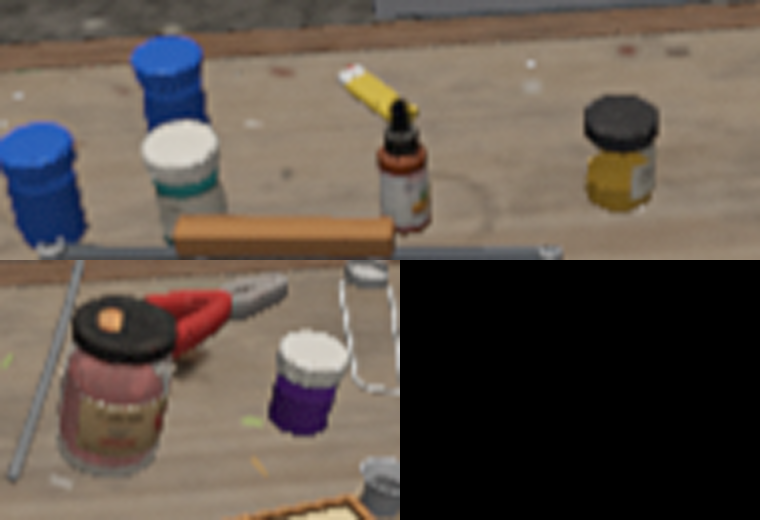

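View pics/c2.png

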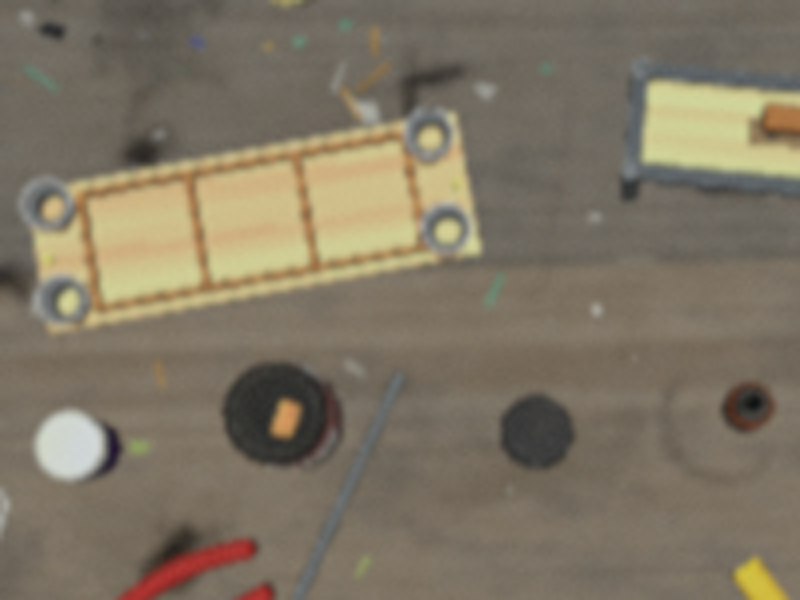

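View pics/c3.png

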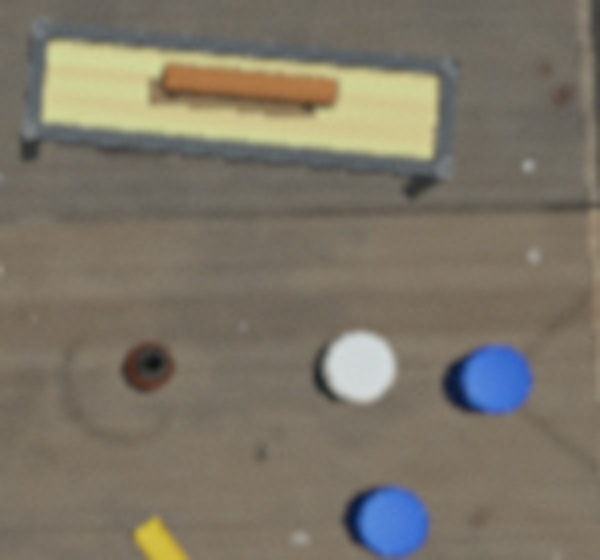

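Crop check: the purple white-lidded jar is jar_1, the teal white-lidded jar is the taller jar_3 (the blue ones are its look-alikes), and the black squat lid is jar_2. The sockets and deck corners are also clear. Next I'll measure them.

```bash
python3 - <<'E'
from h import *
f=r.grab_frame("side"); g=r.grab_frame("top")
hsv=cv2.cvtColor(g["pixels"],cv2.COLOR_RGB2HSV)
for n,(u,v),z in(("j1",(198,221),.062),("j3",(419,212),.074),("j2",(314,217),.068)):
    w=hsv[v-14:v+15,u-14:u+15]
    m=((w[...,2]>150)&(w[...,1]<60) if n!="j2" else w[...,2]<70).astype(np.uint8)
    k,l,st,c=cv2.connectedComponentsWithStats(m); i=1+np.argmax(st[1:,4])
    uv=c[i]+[u-14,v-14]; X=unproj(g,uv,z); print(n,uv,st[i],X.round(4))
    # check in side image: lid centre projection & foot
    print("  side",proj(f,[X,[X[0],X[1],0]]).round(1).tolist())
def fit(px,model,z):
    W=np.array([unproj(g,p,z)[:2] for p in px]);c=W.mean(0);M=np.array(model)
    H=(W-c).T@M; th=np.arctan2(H[1,0]-H[0,1],H[0,0]+H[1,1])
    R=np.array([[np.cos(th),-np.sin(th)],[np.sin(th),np.cos(th)]])
    print(c.round(4),"yaw",th.round(4),"res mm",(1e3*(W-c-M@R.T)).round(1).tolist())
s=lambda px,o:[(x/4+o[0]-.375,y/4+o[1]-.375) for x,y in px]
# order: (+x,-y),( -x,-y),(+x,+y),(-x,+y)
mod=lambda a,b:[(a,-b),(-a,-b),(a,b),(-a,b)]
fit(s([(430,135),(445,229),(48,205),(63,300)],(180,110)),mod(.034,.136),.034)
fit(s([(454,63),(442,172),(38,26),(28,136)],(330,120)),mod(.041,.143),.1)
print("handle",unproj(g,s([(250,84)],(330,120))[0],.148))
fit(s([(338,83),(335,105),(166,65),(163,90)],(330,120)),mod(.009,.056),.148)
print("big",unproj(g,(250-1,213),.105),"drop",unproj(g,(367,211.5),.102))
E
```

```text
j1 [196.7219917  220.82987552] [  4   5  18  18 241] [0.4334 0.3164 0.062 ]
  side [[442.7, 186.2], [438.1, 204.1]]
j3 [419.972 211.176] [  6   5  18  18 250] [ 0.4442 -0.2831  0.074 ]
  side [[218.3, 199.4], [222.3, 221.9]]
j2 [313.63392857 217.78125   ] [  6   6  17  18 224] [0.4337 0.0006 0.068 ]
  side [[329.0, 191.8], [328.2, 211.9]]
[0.5905 0.2001] yaw 0.159 res mm [[-0.2, 0.1], [0.2, 1.5], [0.0, -0.8], [0.1, -0.7]]
[ 0.6215 -0.2057] yaw -0.1175 res mm [[-3.5, 4.7], [5.2, 6.4], [-4.6, -5.1], [2.9, -6.1]]
handle [ 0.62139371 -0.20588359  0.148     ]
[ 0.6203 -0.2061] yaw -0.1253 res mm [[-1.7, 1.1], [2.1, 1.3], [-1.1, -1.3], [0.7, -1.1]]
big [0.44845212 0.16789106 0.105     ] drop [ 0.44507098 -0.13997334  0.102     ]
```

```bash
cat >> h.py <<'E'
from scipy.spatial.transform import Rotation as Ro
def go(*T):
    """deltas (mm) in tool axes from the present pose to each target in turn, tool as it stands"""
    s=r.state();R=Ro.from_euler("xyz",s["eef_rot"]).as_matrix();p=s["tcp_pos"]
    print("t",s["time_s"],"p",p.round(4),"rpy deg",np.degrees(s["eef_rot"]).round(2))
    for t in T:
        print((1e3*R.T@(np.array(t)-p)).round(1)); p=np.array(t)
E
echo
```

Emit:
drive_tool --rows '[{"claw":-1,"turn":[0,0,8.5]},{"claw":-1,"turn":[0,0,8.5]},{"claw":-1,"turn":[0,0,8.5]},{"claw":-1,"turn":[0,0,8.5]},{"claw":-1,"turn":[0,0,8.5]},{"claw":-1,"turn":[0,0,8.5]},{"claw":-1,"turn":[0,0,8.5]},{"claw":-1,"turn":[0,0,8.4]},{"claw":-1}]' --grip_force 40

```text
schema error: expected keys claw, delta_pos, turn
```

```bash
python3 -c "
from h import *
go((.4334,.3164,.16),(.4334,.3164,.036))"
```

```text
t 0.3 p [0.1461 0.6332 0.253 ] rpy deg [-179.97   -0.    167.  ]
[-351.2 -244.    93.1]
[-0.00e+00  1.00e-01  1.24e+02]
```

All keys are needed in each row.

Emit:
drive_tool --rows '[{"claw":-1,"delta_pos":[0,0,0],"turn":[0,0,8.5]},{"claw":-1,"delta_pos":[0,0,0],"turn":[0,0,8.5]},{"claw":-1,"delta_pos":[0,0,0],"turn":[0,0,8.5]},{"claw":-1,"delta_pos":[0,0,0],"turn":[0,0,8.5]},{"claw":-1,"delta_pos":[0,0,0],"turn":[0,0,8.5]},{"claw":-1,"delta_pos":[0,0,0],"turn":[0,0,8.5]},{"claw":-1,"delta_pos":[0,0,0],"turn":[0,0,8.5]},{"claw":-1,"delta_pos":[0,0,0],"turn":[0,0,8.4]},{"claw":-1,"delta_pos":[0,0,0],"turn":[0,0,0]},{"claw":-1,"delta_pos":[0,0,0],"turn":[0,0,0]}]' --grip_force 40

```text
time_s: 1.3
tcp_pos: [0.1459, 0.6334, 0.2532]
eef_rot: [3.142, 0.0, 1.733]
wrist_force: [-0.5, 0.3, -0.1]
gripper_width: 1.001
grip_force: 0.0
```

```bash
python3 -c "
from h import *
go((.4334,.3164,.16),(.4334,.3164,.036))"
```

```text
t 1.3 p [0.1459 0.6334 0.2532] rpy deg [1.800e+02 1.000e-02 9.932e+01]
[-359.3  232.3   93.3]
[  0.  -0. 124.]
```

Emit:
drive_tool --rows '[{"claw":-1,"delta_pos":[-0.0359,0.0232,0.0093],"turn":[0,0,0]},{"claw":-1,"delta_pos":[-0.0359,0.0232,0.0093],"turn":[0,0,0]},{"claw":-1,"delta_pos":[-0.0359,0.0232,0.0093],"turn":[0,0,0]},{"claw":-1,"delta_pos":[-0.0359,0.0232,0.0093],"turn":[0,0,0]},{"claw":-1,"delta_pos":[-0.0359,0.0232,0.0093],"turn":[0,0,0]},{"claw":-1,"delta_pos":[-0.0359,0.0232,0.0093],"turn":[0,0,0]},{"claw":-1,"delta_pos":[-0.0359,0.0232,0.0093],"turn":[0,0,0]},{"claw":-1,"delta_pos":[-0.0359,0.0232,0.0093],"turn":[0,0,0]},{"claw":-1,"delta_pos":[-0.0359,0.0232,0.0093],"turn":[0,0,0]},{"claw":-1,"delta_pos":[-0.0359,0.0232,0.0093],"turn":[0,0,0]},{"claw":-1,"delta_pos":[0,0,0],"turn":[0,0,0]},{"claw":-1,"delta_pos":[0,0,0],"turn":[0,0,0]}]'

```text
time_s: 2.5
tcp_pos: [0.4328, 0.3145, 0.1602]
eef_rot: [-3.141, -0.0, 1.729]
wrist_force: [-0.5, 0.1, -0.4]
gripper_width: 1.002
grip_force: 0.0
```

```bash
python3 - <<'E'
from h import *
go((.4334,.3164,.16),(.4334,.3164,.036))
f=r.grab_frame("side");g=r.grab_frame("top")
a=cv2.resize(f["pixels"][120:220,380:500],None,fx=4,fy=4);b=cv2.resize(g["pixels"][170:270,140:220],None,fx=4,fy=4)
cv2.imwrite("pics/d1.png",np.hstack([a,b])[:,:,::-1])
E
```

```text
t 2.5 p [0.4328 0.3145 0.1602] rpy deg [-1.7998e+02 -1.0000e-02  9.9040e+01]
[1.8 0.9 0.2]
[ -0.   0. 124.]
```

View pics/d1.png

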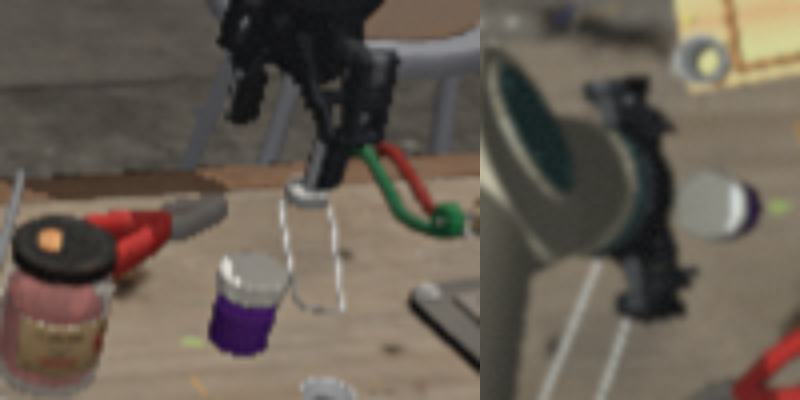

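The gripper hangs over the purple jar_1: the fingertip midpoint in the side view is about (450,158), and I expected (449,162). The fingers straddle it, so I'll go down and grasp.

Emit:
drive_tool --rows '[{"claw":-1,"delta_pos":[0.0018,0.0009,0.03],"turn":[0,0,0]},{"claw":-1,"delta_pos":[0,0,0.03],"turn":[0,0,0]},{"claw":-1,"delta_pos":[0,0,0.03],"turn":[0,0,0]},{"claw":-1,"delta_pos":[0,0,0.02],"turn":[0,0,0]},{"claw":-1,"delta_pos":[0,0,0.014],"turn":[0,0,0]},{"claw":-1,"delta_pos":[0,0,0],"turn":[0,0,0]},{"claw":1,"delta_pos":[0,0,0],"turn":[0,0,0]},{"claw":1,"delta_pos":[0,0,0],"turn":[0,0,0]},{"claw":1,"delta_pos":[0,0,0],"turn":[0,0,0]},{"claw":1,"delta_pos":[0,0,0],"turn":[0,0,0]},{"claw":1,"delta_pos":[0,0,0],"turn":[0,0,0]},{"claw":1,"delta_pos":[0,0,0],"turn":[0,0,0]}]' --grip_force 40

```text
time_s: 3.8
tcp_pos: [0.4333, 0.3182, 0.0375]
eef_rot: [3.14, -0.001, 1.73]
wrist_force: [-1.3, 0.0, 7.3]
gripper_width: 0.547
grip_force: 40.1
```

Emit:
drive_tool --rows '[{"claw":1,"delta_pos":[0,0,0],"turn":[0,0,0]},{"claw":1,"delta_pos":[0,0,0],"turn":[0,0,0]},{"claw":1,"delta_pos":[0,0,-0.01],"turn":[0,0,0]},{"claw":1,"delta_pos":[0,0,-0.02],"turn":[0,0,0]},{"claw":1,"delta_pos":[0,0,-0.03],"turn":[0,0,0]},{"claw":1,"delta_pos":[0,0,0],"turn":[0,0,0]},{"claw":1,"delta_pos":[0,0,0],"turn":[0,0,0]}]'

```text
time_s: 4.5
tcp_pos: [0.4328, 0.3179, 0.0973]
eef_rot: [3.14, -0.001, 1.73]
wrist_force: [-0.5, -0.2, -1.0]
gripper_width: 0.55
grip_force: 41.2
```

```bash
python3 -c "
from h import *
go((.5782,.2771,.096),(.5782,.2771,.044))"
```

```text
t 4.5 p [0.4328 0.3179 0.0973] rpy deg [ 1.7992e+02 -6.0000e-02  9.9120e+01]
[-63.3 137.1   1.4]
[-0.1 -0.1 52. ]
```

Emit:
drive_tool --rows '[{"claw":1,"delta_pos":[-0.016,0.034,0],"turn":[0,0,0]},{"claw":1,"delta_pos":[-0.016,0.034,0],"turn":[0,0,0]},{"claw":1,"delta_pos":[-0.016,0.034,0],"turn":[0,0,0]},{"claw":1,"delta_pos":[-0.015,0.035,0],"turn":[0,0,0]},{"claw":1,"delta_pos":[0,0,0],"turn":[0,0,0]},{"claw":1,"delta_pos":[0,0,0.02],"turn":[0,0,0]},{"claw":1,"delta_pos":[0,0,0.015],"turn":[0,0,0]},{"claw":1,"delta_pos":[0,0,0.01],"turn":[0,0,0]},{"claw":1,"delta_pos":[0,0,0.005],"turn":[0,0,0]},{"claw":1,"delta_pos":[0,0,0.003],"turn":[0,0,0]},{"claw":1,"delta_pos":[0,0,0],"turn":[0,0,0]}]'

```text
time_s: 5.6
tcp_pos: [0.5775, 0.2771, 0.0437]
eef_rot: [-3.141, -0.0, 1.73]
wrist_force: [0.5, 0.5, -0.3]
gripper_width: 0.545
grip_force: 41.4
```

Emit:
drive_tool --rows '[{"claw":-1,"delta_pos":[0,0,0],"turn":[0,0,0]},{"claw":-1,"delta_pos":[0,0,0],"turn":[0,0,0]},{"claw":-1,"delta_pos":[0,0,0],"turn":[0,0,0]},{"claw":-1,"delta_pos":[0,0,0],"turn":[0,0,0]},{"claw":-1,"delta_pos":[0,0,-0.02],"turn":[0,0,0]},{"claw":-1,"delta_pos":[0,0,-0.03],"turn":[0,0,0]},{"claw":-1,"delta_pos":[0,0,-0.04],"turn":[0,0,0]},{"claw":-1,"delta_pos":[0,0,-0.04],"turn":[0,0,0]},{"claw":-1,"delta_pos":[0,0,-0.04],"turn":[0,0,0]},{"claw":-1,"delta_pos":[0,0,0],"turn":[0,0,0]}]'

```text
time_s: 6.6
tcp_pos: [0.5814, 0.2781, 0.2196]
eef_rot: [3.13, -0.003, 1.73]
wrist_force: [-0.1, 0.1, 0.6]
gripper_width: 1.002
grip_force: 0.0
```

```bash
python3 -c "
from h import *
go((.4337,.0006,.20),(.4337,.0006,.039))"
```

```text
t 6.6 p [0.5814 0.2781 0.2196] rpy deg [179.36  -0.19  99.1 ]
[-250.7 -190.    16.7]
[ -0.5  -1.8 161. ]
```

Emit:
drive_tool --rows '[{"claw":-1,"delta_pos":[-0.0313,-0.0233,0.002],"turn":[0,0,0]},{"claw":-1,"delta_pos":[-0.0313,-0.0233,0.002],"turn":[0,0,0]},{"claw":-1,"delta_pos":[-0.0313,-0.0233,0.002],"turn":[0,0,0]},{"claw":-1,"delta_pos":[-0.0313,-0.0233,0.002],"turn":[0,0,0]},{"claw":-1,"delta_pos":[-0.0313,-0.0233,0.002],"turn":[0,0,0]},{"claw":-1,"delta_pos":[-0.0313,-0.0233,0.002],"turn":[0,0,0]},{"claw":-1,"delta_pos":[-0.0313,-0.0233,0.002],"turn":[0,0,0]},{"claw":-1,"delta_pos":[-0.0313,-0.0233,0.002],"turn":[0,0,0]},{"claw":-1,"delta_pos":[0,0,0],"turn":[0,0,0]},{"claw":-1,"delta_pos":[0,0,0],"turn":[0,0,0]},{"claw":-1,"delta_pos":[0,0,0],"turn":[0,0,0]}]'

```text
time_s: 7.7
tcp_pos: [0.4341, 0.0011, 0.1973]
eef_rot: [3.141, -0.0, 1.731]
wrist_force: [1.2, 0.9, -0.3]
gripper_width: 0.999
grip_force: 0.0
```

```bash
python3 -c "
from h import *
go((.4337,.0006,.20),(.4337,.0006,.039))"
```

```text
t 7.7 p [0.4341 0.0011 0.1973] rpy deg [ 1.7996e+02 -2.0000e-02  9.9170e+01]
[-0.5 -0.5 -2.7]
[-1.00e-01 -1.00e-01  1.61e+02]
```

Emit:
drive_tool --rows '[{"claw":-1,"delta_pos":[0,0,0.04],"turn":[0,0,0]},{"claw":-1,"delta_pos":[0,0,0.035],"turn":[0,0,0]},{"claw":-1,"delta_pos":[0,0,0.035],"turn":[0,0,0]},{"claw":-1,"delta_pos":[0,0,0.03],"turn":[0,0,0]},{"claw":-1,"delta_pos":[0,0,0.018],"turn":[0,0,0]},{"claw":-1,"delta_pos":[0,0,0],"turn":[0,0,0]},{"claw":1,"delta_pos":[0,0,0],"turn":[0,0,0]},{"claw":1,"delta_pos":[0,0,0],"turn":[0,0,0]},{"claw":1,"delta_pos":[0,0,0],"turn":[0,0,0]},{"claw":1,"delta_pos":[0,0,0],"turn":[0,0,0]},{"claw":1,"delta_pos":[0,0,0],"turn":[0,0,0]},{"claw":1,"delta_pos":[0,0,0],"turn":[0,0,0]}]'

```text
time_s: 8.9
tcp_pos: [0.4331, 0.0031, 0.0562]
eef_rot: [-3.141, -0.009, 1.73]
wrist_force: [1.2, 0.3, 8.1]
gripper_width: 0.596
grip_force: 40.9
```

Emit:
drive_tool --rows '[{"claw":1,"delta_pos":[0,0,0],"turn":[0,0,0]},{"claw":1,"delta_pos":[0,0,0],"turn":[0,0,0]},{"claw":1,"delta_pos":[0,0,-0.01],"turn":[0,0,0]},{"claw":1,"delta_pos":[0,0,-0.03],"turn":[0,0,0]},{"claw":1,"delta_pos":[0,0,-0.04],"turn":[0,0,0]},{"claw":1,"delta_pos":[0,0,-0.04],"turn":[0,0,0]},{"claw":1,"delta_pos":[0,0,0],"turn":[0,0,0]},{"claw":1,"delta_pos":[0,0,0],"turn":[0,0,0]}]'

```text
time_s: 9.7
tcp_pos: [0.4329, 0.0023, 0.176]
eef_rot: [-3.14, -0.009, 1.73]
wrist_force: [-0.4, -0.2, -0.9]
gripper_width: 0.596
grip_force: 42.1
```

```bash
python3 -c "
from h import *
go((.5905,.2001,.16),(.5905,.2001,.047))"
```

```text
t 9.7 p [0.4329 0.0023 0.176 ] rpy deg [-179.91   -0.51   99.14]
[170.1 187.   17.2]
[ -1.    0.2 113. ]
```

Emit:
drive_tool --rows '[{"claw":1,"delta_pos":[0.0283,0.0312,0],"turn":[0,0,0]},{"claw":1,"delta_pos":[0.0283,0.0312,0],"turn":[0,0,0]},{"claw":1,"delta_pos":[0.0283,0.0312,0],"turn":[0,0,0]},{"claw":1,"delta_pos":[0.0283,0.0312,0],"turn":[0,0,0]},{"claw":1,"delta_pos":[0.0283,0.0312,0],"turn":[0,0,0]},{"claw":1,"delta_pos":[0.0283,0.0312,0],"turn":[0,0,0]},{"claw":1,"delta_pos":[0,0,0],"turn":[0,0,0]},{"claw":1,"delta_pos":[0,0,0],"turn":[0,0,0]},{"claw":1,"delta_pos":[0,0,0.04],"turn":[0,0,0]},{"claw":1,"delta_pos":[0,0,0.03],"turn":[0,0,0]},{"claw":1,"delta_pos":[0,0,0],"turn":[0,0,0]},{"claw":1,"delta_pos":[0,0,0],"turn":[0,0,0]}]'

```text
time_s: 10.9
tcp_pos: [0.5897, 0.1981, 0.1058]
eef_rot: [-3.136, -0.008, 1.727]
wrist_force: [0.4, 0.2, -0.3]
gripper_width: 0.596
grip_force: 42.2
```

```bash
python3 - <<'E'
from h import *
go((.5905,.2001,.065))
f=r.grab_frame("side")
crop(f,(340,500,160,285),"pics/e1.png",4)
X=r.state()["tcp_pos"]; print(proj(f,[[X[0],X[1],X[2]-.056]]))
E
```

```text
t 10.9 p [0.5897 0.1981 0.1058] rpy deg [-179.69   -0.44   98.97]
[ 1.6  1.3 40.8]
[[420.59907771 230.54259175]]
```

View pics/e1.png

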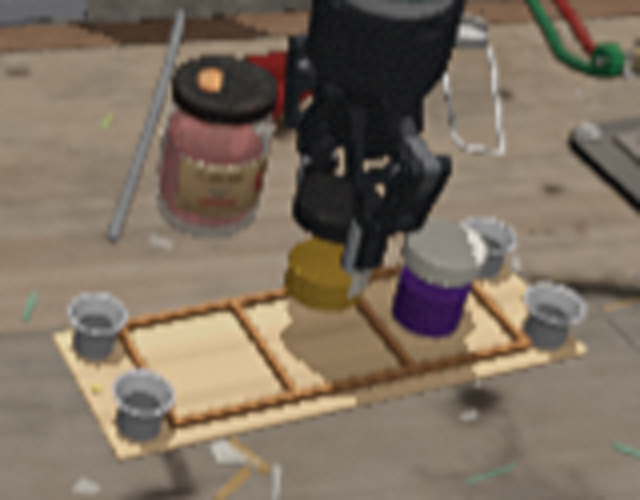

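Jar_1 stands in its compartment, and jar_2 is held level at (421,232), above the centre compartment. I'll lower it.

Emit:
drive_tool --rows '[{"claw":1,"delta_pos":[0.0015,0.001,0.02],"turn":[0,0,0]},{"claw":1,"delta_pos":[0,0,0.013],"turn":[0,0,0]},{"claw":1,"delta_pos":[0,0,0.007],"turn":[0,0,0]},{"claw":1,"delta_pos":[0,0,0.003],"turn":[0,0,0]},{"claw":1,"delta_pos":[0,0,0],"turn":[0,0,0]}]'

```text
time_s: 11.45
tcp_pos: [0.591, 0.2015, 0.0632]
eef_rot: [-3.138, -0.008, 1.729]
wrist_force: [-0.3, -0.4, -0.7]
gripper_width: 0.595
grip_force: 42.2
```

Emit:
drive_tool --rows '[{"claw":-1,"delta_pos":[0,0,0],"turn":[0,0,0]},{"claw":-1,"delta_pos":[0,0,0],"turn":[0,0,0]},{"claw":-1,"delta_pos":[0,0,0],"turn":[0,0,0]},{"claw":-1,"delta_pos":[0,0,0],"turn":[0,0,0]},{"claw":-1,"delta_pos":[0,0,-0.02],"turn":[0,0,0]},{"claw":-1,"delta_pos":[0,0,-0.03],"turn":[0,0,0]},{"claw":-1,"delta_pos":[0,0,-0.04],"turn":[0,0,0]},{"claw":-1,"delta_pos":[0,0,-0.04],"turn":[0,0,0]},{"claw":-1,"delta_pos":[0,0,-0.04],"turn":[0,0,0]},{"claw":-1,"delta_pos":[0,0,0],"turn":[0,0,0]}]'

```text
time_s: 12.45
tcp_pos: [0.5953, 0.2003, 0.2392]
eef_rot: [3.134, -0.01, 1.729]
wrist_force: [0.6, -0.7, 0.3]
gripper_width: 1.002
grip_force: 0.0
```

Emit:
drive_tool --rows '[{"claw":-1,"delta_pos":[0,0,0],"turn":[0,0,8.5]},{"claw":-1,"delta_pos":[0,0,0],"turn":[0,0,8.5]},{"claw":-1,"delta_pos":[0,0,0],"turn":[0,0,8.5]},{"claw":-1,"delta_pos":[0,0,0],"turn":[0,0,8.5]},{"claw":-1,"delta_pos":[0,0,0],"turn":[0,0,8.5]},{"claw":-1,"delta_pos":[0,0,0],"turn":[0,0,8.5]},{"claw":-1,"delta_pos":[0,0,0],"turn":[0,0,3]},{"claw":-1,"delta_pos":[0,0,0],"turn":[0,0,0]},{"claw":-1,"delta_pos":[0,0,0],"turn":[0,0,0]}]'

```text
time_s: 13.35
tcp_pos: [0.5915, 0.2005, 0.2327]
eef_rot: [-3.132, -0.002, 0.789]
wrist_force: [-0.5, -0.1, -0.2]
gripper_width: 1.001
grip_force: 0.0
```

```bash
python3 - <<'E'
from h import *
go((.4442,-.2831,.21),(.4442,-.2831,.043))
g=r.grab_frame("top")
print(unproj(g,(452.8,215),.074),unproj(g,(427.3,250.5),.074))
E
```

```text
t 13.35 p [0.5915 0.2005 0.2327] rpy deg [-1.7947e+02 -1.0000e-01  4.5190e+01]
[-446.9  236.5   19.7]
[ -0.3   1.5 167. ]
[ 0.43195851 -0.36944351  0.074     ] [ 0.33993432 -0.29770618  0.074     ]
```

Emit:
drive_tool --rows '[{"claw":-1,"delta_pos":[-0.0372,0.0197,0.0015],"turn":[-0.53,0,0]},{"claw":-1,"delta_pos":[-0.0372,0.0197,0.0015],"turn":[0,0,0]},{"claw":-1,"delta_pos":[-0.0372,0.0197,0.0015],"turn":[0,0,0]},{"claw":-1,"delta_pos":[-0.0372,0.0197,0.0015],"turn":[0,0,0]},{"claw":-1,"delta_pos":[-0.0372,0.0197,0.0015],"turn":[0,0,0]},{"claw":-1,"delta_pos":[-0.0372,0.0197,0.0015],"turn":[0,0,0]},{"claw":-1,"delta_pos":[-0.0372,0.0197,0.0015],"turn":[0,0,0]},{"claw":-1,"delta_pos":[-0.0372,0.0197,0.0015],"turn":[0,0,0]},{"claw":-1,"delta_pos":[-0.0372,0.0197,0.0015],"turn":[0,0,0]},{"claw":-1,"delta_pos":[-0.0372,0.0197,0.0015],"turn":[0,0,0]},{"claw":-1,"delta_pos":[-0.0372,0.0197,0.0015],"turn":[0,0,0]},{"claw":-1,"delta_pos":[-0.0372,0.0197,0.0015],"turn":[0,0,0]}]'

```text
time_s: 14.6
tcp_pos: [0.4435, -0.2842, 0.2141]
eef_rot: [3.141, -0.003, 0.788]
wrist_force: [0.3, -0.0, 0.9]
gripper_width: 0.999
grip_force: 0.0
```

Emit:
drive_tool --rows '[{"claw":-1,"delta_pos":[0,0,0],"turn":[0,0,0]},{"claw":-1,"delta_pos":[0,0,0],"turn":[0,0,0]}]'

```text
time_s: 14.8
tcp_pos: [0.4434, -0.2838, 0.2141]
eef_rot: [3.141, -0.003, 0.785]
wrist_force: [0.2, 1.3, -0.3]
gripper_width: 1.002
grip_force: 0.0
```

```bash
python3 - <<'E'
from h import *
go((.4442,-.2831,.21),(.4442,-.2831,.043))
E
```

```text
t 14.8 p [ 0.4434 -0.2838  0.2141] rpy deg [ 1.7997e+02 -1.5000e-01  4.4950e+01]
[1.  0.1 4.1]
[-4.00e-01 -1.00e-01  1.67e+02]
```

Emit:
drive_tool --rows '[{"claw":-1,"delta_pos":[0.0006,0,0.04],"turn":[0,0,0]},{"claw":-1,"delta_pos":[0,0,0.04],"turn":[0,0,0]},{"claw":-1,"delta_pos":[0,0,0.04],"turn":[0,0,0]},{"claw":-1,"delta_pos":[0,0,0.03],"turn":[0,0,0]},{"claw":-1,"delta_pos":[0,0,0.02],"turn":[0,0,0]},{"claw":-1,"delta_pos":[0,0,0],"turn":[0,0,0]},{"claw":1,"delta_pos":[0,0,0],"turn":[0,0,0]},{"claw":1,"delta_pos":[0,0,0],"turn":[0,0,0]},{"claw":1,"delta_pos":[0,0,0],"turn":[0,0,0]},{"claw":1,"delta_pos":[0,0,0],"turn":[0,0,0]},{"claw":1,"delta_pos":[0,0,0],"turn":[0,0,0]},{"claw":1,"delta_pos":[0,0,0],"turn":[0,0,0]}]'

```text
time_s: 16.0
tcp_pos: [0.4456, -0.2819, 0.0454]
eef_rot: [3.14, -0.004, 0.788]
wrist_force: [-1.3, 1.1, 6.2]
gripper_width: 0.541
grip_force: 40.0
```

Emit:
drive_tool --rows '[{"claw":1,"delta_pos":[0,0,0],"turn":[0,0,0]},{"claw":1,"delta_pos":[0,0,0],"turn":[0,0,0]},{"claw":1,"delta_pos":[0,0,-0.01],"turn":[0,0,0]},{"claw":1,"delta_pos":[0,0,-0.03],"turn":[0,0,0]},{"claw":1,"delta_pos":[0,0,-0.04],"turn":[0,0,0]},{"claw":1,"delta_pos":[0,0,-0.04],"turn":[0,0,0]},{"claw":1,"delta_pos":[0,0,-0.04],"turn":[0,0,0]},{"claw":1,"delta_pos":[0,0,0],"turn":[0,0,0]},{"claw":1,"delta_pos":[0,0,0],"turn":[0,0,0]}]'

```text
time_s: 16.9
tcp_pos: [0.4449, -0.282, 0.2052]
eef_rot: [3.139, -0.004, 0.788]
wrist_force: [0.3, 0.2, -0.2]
gripper_width: 0.546
grip_force: 41.4
```

```bash
python3 - <<'E'
from h import *
go((.6028,.1231,.21))
E
```

```text
t 16.9 p [ 0.4449 -0.282   0.2052] rpy deg [179.87  -0.2   45.12]
[ 398.5 -174.    -3.8]
```

Emit:
drive_tool --rows '[{"claw":1,"delta_pos":[0.0332,-0.0145,-0.0005],"turn":[0,0,0]},{"claw":1,"delta_pos":[0.0332,-0.0145,-0.0005],"turn":[0,0,0]},{"claw":1,"delta_pos":[0.0332,-0.0145,-0.0005],"turn":[0,0,0]},{"claw":1,"delta_pos":[0.0332,-0.0145,-0.0005],"turn":[0,0,0]},{"claw":1,"delta_pos":[0.0332,-0.0145,-0.0005],"turn":[0,0,0]},{"claw":1,"delta_pos":[0.0332,-0.0145,-0.0005],"turn":[0,0,0]},{"claw":1,"delta_pos":[0.0332,-0.0145,-0.0005],"turn":[0,0,0]},{"claw":1,"delta_pos":[0.0332,-0.0145,-0.0005],"turn":[0,0,0]},{"claw":1,"delta_pos":[0.0332,-0.0145,-0.0005],"turn":[0,0,0]},{"claw":1,"delta_pos":[0.0332,-0.0145,-0.0005],"turn":[0,0,0]},{"claw":1,"delta_pos":[0.0332,-0.0145,-0.0005],"turn":[0,0,0]},{"claw":1,"delta_pos":[0.0332,-0.0145,-0.0005],"turn":[0,0,0]}]'

```text
time_s: 18.1
tcp_pos: [0.6017, 0.1244, 0.2091]
eef_rot: [-3.14, 0.0, 0.787]
wrist_force: [0.6, 1.5, -0.6]
gripper_width: 0.542
grip_force: 41.4
```

Emit:
drive_tool --rows '[{"claw":1,"delta_pos":[0,0,0],"turn":[0,0,-8]},{"claw":1,"delta_pos":[0,0,0],"turn":[0,0,-8]},{"claw":1,"delta_pos":[0,0,0],"turn":[0,0,-8]},{"claw":1,"delta_pos":[0,0,0],"turn":[0,0,-8]},{"claw":1,"delta_pos":[0,0,0],"turn":[0,0,-8]},{"claw":1,"delta_pos":[0,0,0],"turn":[0,0,-8]},{"claw":1,"delta_pos":[0,0,0],"turn":[0,0,-6]},{"claw":1,"delta_pos":[0,0,0.04],"turn":[0,0,0]},{"claw":1,"delta_pos":[0,0,0.04],"turn":[0,0,0]},{"claw":1,"delta_pos":[0,0,0],"turn":[0,0,0]},{"claw":1,"delta_pos":[0,0,0],"turn":[0,0,0]}]'

```text
time_s: 19.2
tcp_pos: [0.6018, 0.1225, 0.13]
eef_rot: [-3.141, -0.001, 1.729]
wrist_force: [1.3, 0.0, -0.3]
gripper_width: 0.54
grip_force: 41.5
```

```bash
python3 - <<'E'
from h import *
go((.6028,.1231,.052))
E
```

```text
t 19.2 p [0.6018 0.1225 0.13  ] rpy deg [-1.7995e+02 -3.0000e-02  9.9070e+01]
[ 0.4  1.1 78. ]
```

Emit:
drive_tool --rows '[{"claw":1,"delta_pos":[0,0.001,0.03],"turn":[0,0,0]},{"claw":1,"delta_pos":[0,0,0.025],"turn":[0,0,0]},{"claw":1,"delta_pos":[0,0,0.014],"turn":[0,0,0]},{"claw":1,"delta_pos":[0,0,0.006],"turn":[0,0,0]},{"claw":1,"delta_pos":[0,0,0.002],"turn":[0,0,0]},{"claw":1,"delta_pos":[0,0,0],"turn":[0,0,0]},{"claw":1,"delta_pos":[0,0,0],"turn":[0,0,0]}]'

```text
time_s: 19.9
tcp_pos: [0.6046, 0.1232, 0.055]
eef_rot: [3.138, -0.001, 1.73]
wrist_force: [-0.6, 0.4, -1.2]
gripper_width: 0.541
grip_force: 41.5
```

Emit:
drive_tool --rows '[{"claw":1,"delta_pos":[0,0,0.002],"turn":[0,0,0]},{"claw":1,"delta_pos":[0,0,0],"turn":[0,0,0]}]'

```text
time_s: 20.1
tcp_pos: [0.6039, 0.1233, 0.0521]
eef_rot: [3.139, -0.001, 1.73]
wrist_force: [-0.2, -0.1, -1.6]
gripper_width: 0.546
grip_force: 41.5
```

Emit:
drive_tool --rows '[{"claw":-1,"delta_pos":[0,0,0],"turn":[0,0,0]},{"claw":-1,"delta_pos":[0,0,0],"turn":[0,0,0]},{"claw":-1,"delta_pos":[0,0,0],"turn":[0,0,0]},{"claw":-1,"delta_pos":[0,0,0],"turn":[0,0,0]},{"claw":-1,"delta_pos":[0,0,-0.02],"turn":[0,0,0]},{"claw":-1,"delta_pos":[0,0,-0.03],"turn":[0,0,0]},{"claw":-1,"delta_pos":[0,0,-0.04],"turn":[0,0,0]},{"claw":-1,"delta_pos":[0,0,-0.04],"turn":[0,0,0]},{"claw":-1,"delta_pos":[0,0,-0.04],"turn":[0,0,0]},{"claw":-1,"delta_pos":[0,0,0],"turn":[0,0,8]},{"claw":-1,"delta_pos":[0,0,0],"turn":[0,0,8]},{"claw":-1,"delta_pos":[0,0,0],"turn":[0,0,0]}]'

```text
time_s: 21.3
tcp_pos: [0.6034, 0.1232, 0.222]
eef_rot: [3.14, -0.001, 1.45]
wrist_force: [-0.3, 0.4, 0.3]
gripper_width: 1.001
grip_force: 0.0
```

```bash
python3 - <<'E'
from h import *
go((.621,-.206,.225),(.621,-.206,.143))
f=r.grab_frame("side");g=r.grab_frame("top")
a=cv2.resize(f["pixels"][160:285,340:500],None,fx=4,fy=4);b=cv2.resize(g["pixels"][120:220,290:450],None,fx=4,fy=4)
cv2.imwrite("pics/f1.png",a[:,:,::-1]);cv2.imwrite("pics/f2.png",b[:,:,::-1])
E
```

```text
t 21.3 p [0.6034 0.1232 0.222 ] rpy deg [ 1.7989e+02 -8.0000e-02  8.3090e+01]
[-324.6   57.1   -3.3]
[-0.1 -0.2 82. ]
```

View pics/f1.png

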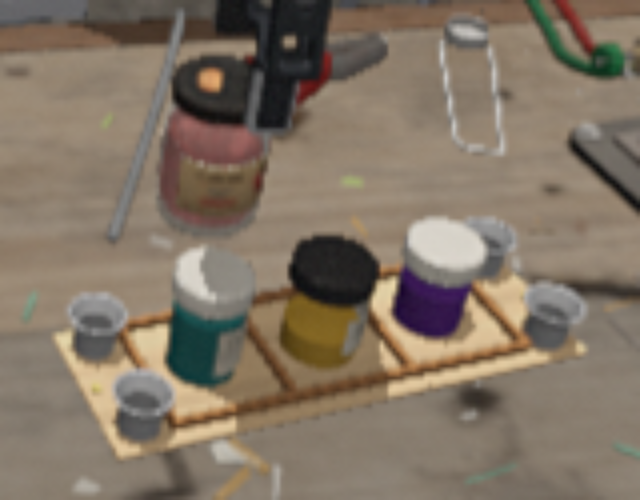

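All three jars stand upright in their compartments: teal (367,240), black-lidded (423,235), purple (449,230). Now to the handle.

Emit:
drive_tool --rows '[{"claw":-1,"delta_pos":[-0.0405,0.0071,0],"turn":[0,0,0]},{"claw":-1,"delta_pos":[-0.0405,0.0071,0],"turn":[0,0,0]},{"claw":-1,"delta_pos":[-0.0405,0.0071,0],"turn":[0,0,0]},{"claw":-1,"delta_pos":[-0.0405,0.0071,0],"turn":[0,0,0]},{"claw":-1,"delta_pos":[-0.0405,0.0071,0],"turn":[0,0,0]},{"claw":-1,"delta_pos":[-0.0405,0.0071,0],"turn":[0,0,0]},{"claw":-1,"delta_pos":[-0.0405,0.0071,0],"turn":[0,0,0]},{"claw":-1,"delta_pos":[-0.0405,0.0071,0],"turn":[0,0,0]},{"claw":-1,"delta_pos":[0,0,0],"turn":[0,0,0]},{"claw":-1,"delta_pos":[0,0,0],"turn":[0,0,0]}]'

```text
time_s: 22.4
tcp_pos: [0.6203, -0.2071, 0.221]
eef_rot: [3.141, -0.002, 1.449]
wrist_force: [-0.1, 0.4, 0.1]
gripper_width: 1.004
grip_force: 0.0
```

```bash
python3 - <<'E'
from h import *
go((.621,-.206,.225),(.621,-.206,.143))
f=r.grab_frame("side");g=r.grab_frame("top")
hsv=cv2.cvtColor(g["pixels"],cv2.COLOR_RGB2HSV)
c,s=np.cos(.159),np.sin(.159);F=np.array([[c,-s],[s,c]])
for n,y,z in(("j1",.078,.068),("j2",0,.074),("j3",-.078,.08)):
    X=np.array([.5905,.2001])+F@[0,y];u,v=proj(g,[[*X,z]])[0].round().astype(int)
    w=hsv[v-14:v+15,u-14:u+15]
    m=((w[...,2]>140)&(w[...,1]<45) if n!="j2" else w[...,2]<70).astype(np.uint8)
    k,l,st,ce=cv2.connectedComponentsWithStats(m); i=1+np.argmax(st[1:,4])
    P=unproj(g,ce[i]+[u-14,v-14],z)[:2]; print(n,st[i],(1e3*F.T@(P-[.5905,.2001])).round(1))
crop(f,(170,330,120,260),"pics/g1.png",4)
print(proj(f,[[.621,-.206,.148]]))
E
```

```text
t 22.4 p [ 0.6203 -0.2071  0.221 ] rpy deg [ 1.7994e+02 -1.0000e-01  8.3040e+01]
[ 1.2  0.6 -4. ]
[-0.1 -0.1 82. ]
j1 [  6   6  18  18 232] [-1.4 75.8]
j2 [  7   5  18  18 236] [-0.6 -3.4]
j3 [  6   6  18  17 234] [ -1.3 -79.2]
[[244.44755582 219.68867015]]
```

View pics/g1.png

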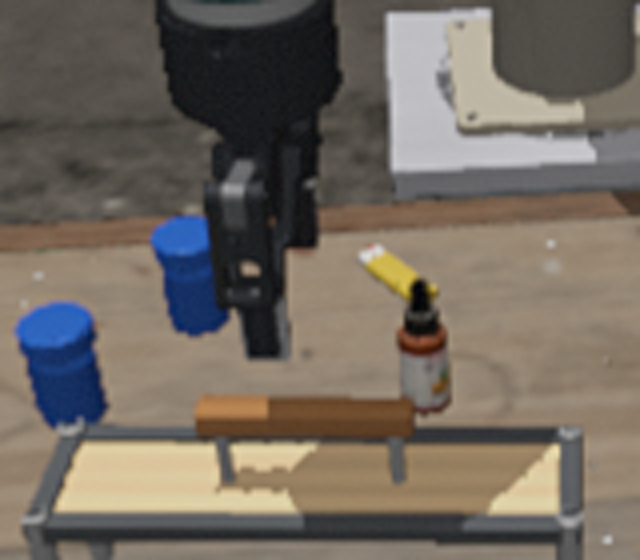

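Jars are within about 3.5 mm of centre. The handle at (246,220) lies under the jaws, so I'll grasp it.

Emit:
drive_tool --rows '[{"claw":-1,"delta_pos":[0.001,0.0005,0.03],"turn":[0,0,0]},{"claw":-1,"delta_pos":[0,0,0.03],"turn":[0,0,0]},{"claw":-1,"delta_pos":[0,0,0.017],"turn":[0,0,0]},{"claw":-1,"delta_pos":[0,0,0],"turn":[0,0,0]},{"claw":1,"delta_pos":[0,0,0],"turn":[0,0,0]},{"claw":1,"delta_pos":[0,0,0],"turn":[0,0,0]},{"claw":1,"delta_pos":[0,0,0],"turn":[0,0,0]},{"claw":1,"delta_pos":[0,0,0],"turn":[0,0,0]},{"claw":1,"delta_pos":[0,0,0],"turn":[0,0,0]},{"claw":1,"delta_pos":[0,0,0],"turn":[0,0,0]},{"claw":1,"delta_pos":[0,0,0],"turn":[0,0,0]},{"claw":1,"delta_pos":[0,0,0],"turn":[0,0,0]}]' --grip_force 80

```text
time_s: 23.7
tcp_pos: [0.6226, -0.2048, 0.1453]
eef_rot: [3.138, -0.001, 1.451]
wrist_force: [0.9, 0.7, 5.6]
gripper_width: 0.194
grip_force: 79.2
```

Emit:
drive_tool --rows '[{"claw":1,"delta_pos":[0,0,0],"turn":[0,0,0]},{"claw":1,"delta_pos":[0,0,0],"turn":[0,0,0]},{"claw":1,"delta_pos":[0,0,0],"turn":[0,0,0]},{"claw":1,"delta_pos":[0,0,-0.01],"turn":[0,0,0]},{"claw":1,"delta_pos":[0,0,-0.02],"turn":[0,0,0]},{"claw":1,"delta_pos":[0,0,-0.03],"turn":[0,0,0]},{"claw":1,"delta_pos":[0,0,-0.03],"turn":[0,0,0]},{"claw":1,"delta_pos":[0,0,-0.03],"turn":[0,0,0]},{"claw":1,"delta_pos":[0,0,-0.03],"turn":[0,0,0]},{"claw":1,"delta_pos":[0,0,0],"turn":[0,0,0]},{"claw":1,"delta_pos":[0,0,0],"turn":[0,0,0]}]'

```text
time_s: 24.8
tcp_pos: [0.6206, -0.2043, 0.2935]
eef_rot: [-3.142, -0.002, 1.45]
wrist_force: [0.4, 1.5, -5.5]
gripper_width: 0.192
grip_force: 78.5
```

Emit:
drive_tool --rows '[{"claw":1,"delta_pos":[0.0397,-0.0079,0],"turn":[0,0,0]},{"claw":1,"delta_pos":[0.0397,-0.0079,0],"turn":[0,0,0]},{"claw":1,"delta_pos":[0.0397,-0.0079,0],"turn":[0,0,0]},{"claw":1,"delta_pos":[0.0397,-0.0079,0],"turn":[0,0,0]},{"claw":1,"delta_pos":[0.0397,-0.0079,0],"turn":[0,0,0]},{"claw":1,"delta_pos":[0.0397,-0.0079,0],"turn":[0,0,0]},{"claw":1,"delta_pos":[0.0397,-0.0079,0],"turn":[0,0,0]},{"claw":1,"delta_pos":[0.0397,-0.0079,0],"turn":[0,0,0]},{"claw":1,"delta_pos":[0.0397,-0.0079,0],"turn":[0,0,0]},{"claw":1,"delta_pos":[0.0397,-0.0079,0],"turn":[0,0,0]},{"claw":1,"delta_pos":[0,0,0],"turn":[0,0,0]}]'

```text
time_s: 25.9
tcp_pos: [0.5875, 0.2086, 0.2909]
eef_rot: [-3.136, -0.005, 1.462]
wrist_force: [-0.5, 1.1, -4.8]
gripper_width: 0.195
grip_force: 78.8
```

Emit:
drive_tool --rows '[{"claw":1,"delta_pos":[0,0,0],"turn":[0,0,-4]},{"claw":1,"delta_pos":[0,0,0],"turn":[0,0,-4]},{"claw":1,"delta_pos":[0,0,0],"turn":[0,0,-4]},{"claw":1,"delta_pos":[0,0,0],"turn":[0,0,-4]},{"claw":1,"delta_pos":[0,0,0.02],"turn":[0,0,0]},{"claw":1,"delta_pos":[0,0,0.02],"turn":[0,0,0]},{"claw":1,"delta_pos":[0,0,0.01],"turn":[0,0,0]},{"claw":1,"delta_pos":[0,0,0],"turn":[0,0,0]},{"claw":1,"delta_pos":[0,0,0],"turn":[0,0,0]}]'

```text
time_s: 26.8
tcp_pos: [0.5907, 0.1988, 0.2445]
eef_rot: [3.14, -0.001, 1.729]
wrist_force: [0.3, -0.0, -3.4]
gripper_width: 0.198
grip_force: 78.7
```

```bash
python3 - <<'E'
from h import *
go((.5905,.2001,.2))
f=r.grab_frame("side");g=r.grab_frame("top")
crop(f,(330,510,150,290),"pics/h1.png",4)
crop(g,(160,310,90,230),"pics/h2.png",4)
E
```

```text
t 26.8 p [0.5907 0.1988 0.2445] rpy deg [ 1.7993e+02 -3.0000e-02  9.9090e+01]
[ 1.3 -0.1 44.5]
```

View pics/h1.png

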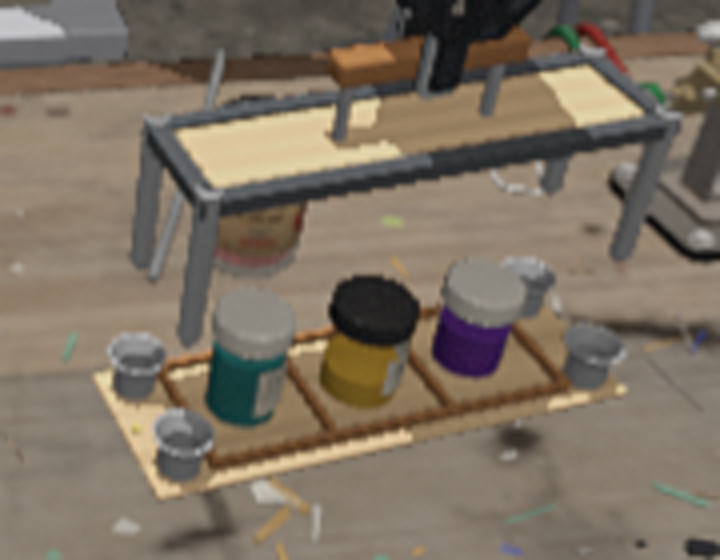

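View pics/h2.png

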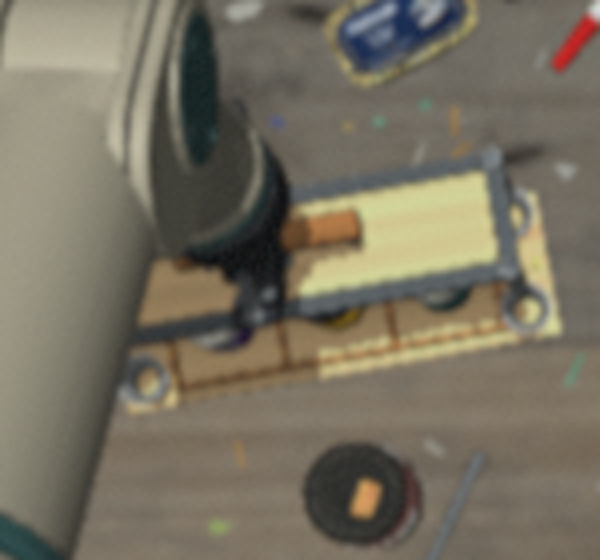

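The side view shows the frame held level above the lower one. Post caps are at crop (207,193), (158,122), (665,120) and (595,60); socket mouths at (184,435), (137,355), (594,345) and (527,272). I'll fit both.

```bash
python3 - <<'E'
from h import *
from scipy.optimize import least_squares
f=r.grab_frame("side");g=r.grab_frame("top")
s=lambda px,o:np.array([(x/4+o[0]-.375,y/4+o[1]-.375) for x,y in px])
M=np.array([(.034,-.136),(-.034,-.136),(.034,.136),(-.034,.136)])
def fit(obs,z,free):
    def pts(q,m): 
        c,t=np.cos(q[2]),np.sin(q[2]);return np.c_[m@np.array([[c,t],[-t,c]])+q[:2],np.full(len(m),z+(q[3] if free else 0))]
    fun=lambda q:np.concatenate([(proj(c,pts(q,M[i]))-p).ravel() for c,i,p in obs])
    o=least_squares(fun,[.59,.2,.16,0]); print(o.x.round(4),"res px",o.fun.round(1))
cap=s([(207,193),(158,122),(665,120),(595,60)],(330,150));so=s([(184,435),(137,355),(594,345),(527,272)],(330,150))
capt=s([(491,155),(508,270)],(160,90)); sot=s([(527,307)],(160,90))
A=[0,1,2,3]
print("caps side");fit([(f,A,cap)],.199,1);print("caps both");fit([(f,A,cap),(g,[0,1],capt)],.199,1)
print("sockets side");fit([(f,A,so)],.034,0);print("sock both");fit([(f,A,so),(g,[1],sot)],.034,0)
E
```

```text
caps side
[ 0.5813  0.2046  0.1344 -0.0092] res px [ 0.   0.1  0.1 -0.3  0.3  0.5 -0.5 -0.3]
caps both
[ 0.5923  0.1989  0.1463 -0.0013] res px [-0.3  0.8 -0.8  0.1  1.2  0.  -0.2 -0.9 -0.2  1.1  0.  -0.7]
sockets side
[0.5949 0.2021 0.173  0.    ] res px [-0.1  0.  -0.2  0.1  0.1 -0.6  0.2  0.4]
sock both
[0.594  0.202  0.1673 0.    ] res px [-0.5 -0.5 -0.4 -0.4  0.  -0.6  0.3  0.3 -0.6 -1.1]
```

Emit:
drive_tool --rows '[{"claw":1,"delta_pos":[0.002,0.0005,0.02],"turn":[0,0,-0.5]},{"claw":1,"delta_pos":[0,0,0.02],"turn":[0,0,0]},{"claw":1,"delta_pos":[0,0,0.015],"turn":[0,0,0]},{"claw":1,"delta_pos":[0,0,0.008],"turn":[0,0,0]},{"claw":1,"delta_pos":[0,0,0.004],"turn":[0,0,0]},{"claw":1,"delta_pos":[0,0,0],"turn":[0,0,0]},{"claw":1,"delta_pos":[0,0,0],"turn":[0,0,0]}]'

```text
time_s: 27.7
tcp_pos: [0.5917, 0.2011, 0.1787]
eef_rot: [3.138, -0.001, 1.738]
wrist_force: [0.1, -0.2, -3.5]
gripper_width: 0.192
grip_force: 78.8
```

Emit:
drive_tool --rows '[{"claw":1,"delta_pos":[0,0,0.004],"turn":[0,0,0]},{"claw":1,"delta_pos":[0,0,0.004],"turn":[0,0,0]},{"claw":1,"delta_pos":[0,0,0.003],"turn":[0,0,0]},{"claw":1,"delta_pos":[0,0,0],"turn":[0,0,0]},{"claw":1,"delta_pos":[0,0,0],"turn":[0,0,0]}]'

```text
time_s: 28.2
tcp_pos: [0.5911, 0.2011, 0.1668]
eef_rot: [3.14, -0.001, 1.738]
wrist_force: [0.5, 0.6, -4.6]
gripper_width: 0.188
grip_force: 78.8
```

Feet are 13 mm below the mouth and there's no contact. Continuing down.

Emit:
drive_tool --rows '[{"claw":1,"delta_pos":[0,0,0.004],"turn":[0,0,0]},{"claw":1,"delta_pos":[0,0,0.003],"turn":[0,0,0]},{"claw":1,"delta_pos":[0,0,0.003],"turn":[0,0,0]},{"claw":1,"delta_pos":[0,0,0.002],"turn":[0,0,0]},{"claw":1,"delta_pos":[0,0,0],"turn":[0,0,0]},{"claw":1,"delta_pos":[0,0,0],"turn":[0,0,0]}]'

```text
time_s: 28.8
tcp_pos: [0.5911, 0.2011, 0.1548]
eef_rot: [3.14, -0.001, 1.738]
wrist_force: [0.5, 0.2, -4.5]
gripper_width: 0.193
grip_force: 78.8
```

Emit:
drive_tool --rows '[{"claw":1,"delta_pos":[0,0,0.002],"turn":[0,0,0]},{"claw":1,"delta_pos":[0,0,0.0015],"turn":[0,0,0]},{"claw":1,"delta_pos":[0,0,0],"turn":[0,0,0]},{"claw":1,"delta_pos":[0,0,0],"turn":[0,0,0]}]'

```text
time_s: 29.2
tcp_pos: [0.5911, 0.2012, 0.1514]
eef_rot: [3.14, -0.001, 1.738]
wrist_force: [0.2, 0.4, -3.4]
gripper_width: 0.194
grip_force: 78.8
```

Emit:
drive_tool --rows '[{"claw":-1,"delta_pos":[0,0,0],"turn":[0,0,0]},{"claw":-1,"delta_pos":[0,0,0],"turn":[0,0,0]},{"claw":-1,"delta_pos":[0,0,0],"turn":[0,0,0]},{"claw":-1,"delta_pos":[0,0,0],"turn":[0,0,0]},{"claw":-1,"delta_pos":[0,0,0],"turn":[0,0,0]},{"claw":-1,"delta_pos":[0,0,-0.02],"turn":[0,0,0]},{"claw":-1,"delta_pos":[0,0,-0.04],"turn":[0,0,0]},{"claw":-1,"delta_pos":[0,0,-0.04],"turn":[0,0,0]},{"claw":-1,"delta_pos":[0,0,-0.04],"turn":[0,0,0]},{"claw":-1,"delta_pos":[0,0,0],"turn":[0,0,0]}]'

```text
time_s: 30.2
tcp_pos: [0.5942, 0.2008, 0.2975]
eef_rot: [3.129, -0.002, 1.738]
wrist_force: [0.3, -0.4, 0.2]
gripper_width: 1.0
grip_force: 0.0
```

```bash
python3 - <<'E'
from h import *
f=r.grab_frame("side"); crop(f,(330,510,150,290),"pics/i1.png",4)
# expected deck-cap pixels (crop) when seated vs 10 mm high
c,s=np.cos(.16),np.sin(.16)
for dz in(0,.01):
    P=[[.5925+c*x-s*y,.201+s*x+c*y,.106+dz] for x,y in((.034,-.136),(-.034,-.136),(.034,.136),(-.034,.136))]
    print(((proj(f,P)-[330,150]+.375)*4).round(0).tolist())
E
```

```text
[[192.0, 335.0], [144.0, 258.0], [625.0, 250.0], [555.0, 183.0]]
[[194.0, 321.0], [145.0, 244.0], [630.0, 236.0], [559.0, 169.0]]
```

View pics/i1.png

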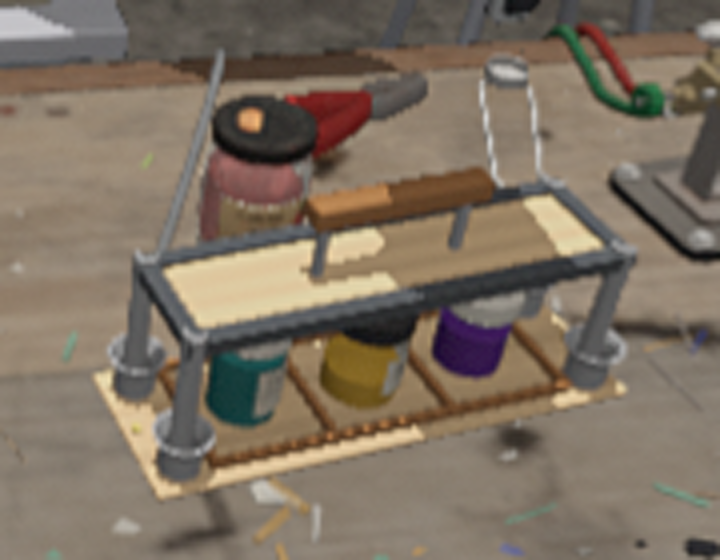

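The posts are in their sockets. The caps at crop (190,338), (147,260), (625,252) and (553,185) match the seated prediction, the jars are upright and the arm is clear. Handing in.

```bash
python3 -c "
from bench import r
print(r.hand_in())"
```

```text
the job is handed in; nothing more can be done
None
```

The job is handed in at about 30 s of the 112 s allowed: the three squat jars stand upright in their compartments and the upper frame is seated in all four sockets, confirmed from the camera images; the hand-in returned no verdict, and the big jar and dropper bottle were not touched.

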